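# Load the counter oven from the side landing

## Robot

A 6-joint arm with a two-finger parallel gripper is mounted at the origin on the work surface. World frame = base frame: x ahead of the robot, y to its left, z up, the work surface at z = 0. Lengths are in mm, angles in degrees, forces in N, time in s.
With the tool pointing down it reaches from about 350 to 850 mm from the base axis. Payload 8.1 kg.
Tool frame: the origin (TCP) lies at the very end of the fingers, on their centre line; the grasp point (between the pads) lies 19 mm behind it (pinch_z is the z of the grasp point in the tool frame, in mm); z points along the fingers, y is the direction in which the jaws open and shut (so a half turn about z gives the same grasp; the last joint's range is limited). The gripper opens to 85 mm and grips with 20 to 120 N. Pads are 22 mm wide; open, the fingers measure 114 mm over their backs; the gripper's body (76 mm by 85 mm) begins 54 mm behind the grasp point. The pads swing forward as they close: fully open they stand 13 mm farther back than shut.
Start: joints at [-80.523, 7.471, 85.268, -0, 87.261, -4.893], TCP at [148.928, -581.228, 231.292] pointing down, gripper open.
Joint ranges: [-169.43, 169.43], [-51.17, 129.36], [1.28, 143.12], [-76.62, 256.62], [0, 156.53], [-152.29, 152.29]. Speed limits (degrees/s): [136.94, 136.94, 159.86, 180, 180, 180].

## Interface

Orientations are given as [roll, pitch, yaw] about the fixed x, y, z axes, in that order (R = Rz(yaw) Ry(pitch) Rx(roll)).
In Python, from bench import * gives the robot as it stands.
- The arm moves only by the shell command python3 -m creep 'ROWS' [FORCE]. ROWS is a JSON object of lists of equal length, an entry for each row: "translation": the shift along the tool's x, y, z in mm, a list of three; "rotation": the turn, a rotation vector about the tool's x, y, z in rad, a list of three; "claw": the finger opening in mm, from 0 to 85.4. In form: {"translation": [[dx, dy, dz], ...], "rotation": [[ax, ay, az], ...], "claw": [claw, ...]}. A call has 1 to 10 rows; each row shifts and turns the commanded pose from where the row before left it, along the tool's axes as they then stand; what a row does not reach is not made up. A row lasts 1/10 s, in which the tool goes at most 50 mm and 8.59 degrees, less where a joint would pass 70% of its speed; a pose out of reach is approached as far as the arm can. A call is refused whole if a number of a shift passes 50 or a number of a turn 0.15, either way. A call with a gripper value outside its range is refused whole. The fingers move at their own pace and stop on an object; FORCE is the grip in N (left out, the last holds). Time passes only in rows, so rows that do not move let the fingers close. It gives the time, the measured TCP pose, the force and the opening at its end, in the units of the state.
- sense(): the state, without advancing time (a new reading comes with each control period).
- snapshot(name): name is "scene" or "top" or "wrist"; returns a dict with "frame" (480x640x3 uint8, red, green, blue), "intrinsics" (3x3 intrinsics, pixels), "dist" ([k1, k2, p1, p2, k3] as OpenCV has them; the pictures are not rectified), "extrinsics" (4x4, takes a point from camera to world coordinates). Camera axes: x right, y up, looking along -z (the intrinsics and any distortion apply to the point x, -y, -z); pixel columns grow to the right and rows downward; lengths in mm; the calibration is good to about 2 mm. A picture is of the moment at which its call begins. There is no depth.
- hand_in(): hands the job in, once; it reports no verdict.
The state is a dict: "time": time; "joint_pos": joint angles; "qd": joint speeds; "joint_efforts": joint torques, N m; "tool_pos": TCP position; "tcp_rot": TCP orientation; "ft_force": force on the tool from outside, world axes, zero at the start; "wrist_torque": the same for the moment, N m; "finger_gap": finger opening in mm.
Only numpy, scipy, OpenCV 4.12 (cv2) and the standard library are available. Lean on these libraries where they do the work, as an engineer would, in place of code of your own. Each camera call takes 0.05 s, during which the arm holds its last target.

## Task

Load the low counter oven and start it: pull its empty shelf out by the handle until it stops, then slide the tray of biscuits, without lifting it, from the side landing onto the shelf so that the whole tray rests on the shelf. Push the shelf fully home with the tray on it, then press the start button. Keep all four biscuits in the tray and do not disturb the bowl, the jar or the brush.

Things in the scene. Friction and masses are not known exactly. Their poses are not given: they have to be found in the camera images.
- shelf (a joint): the oven's pull-out shelf, 0 = fully home in the oven, 0.150 m = out at its stop. It slides straight out along the oven's -x (towards the robot), runs with about 2 N of friction and stays where it is left.
- start (a joint): the start button, 0 = released, 0.006 m = fully down; a spring (about 5 N fully down) brings it back up. A press counts from 0.004 m on.
- oven: low flat aluminium counter oven, 500 wide (y) x 320 deep (x) x 150 high, fixed, a steel landing (side table) left and right of the shelf's way. Origin: on the counter, below the middle of the front face. x points into the oven (away from the robot), y left along the front, z up. Opening in the front: 184 wide, centred on y = 0, up to z = 136.
- landing_left (a point): middle of the top of the left landing: fixed flat steel plate, 155 (x) x 200 (y), 77 above the counter, no rims, on four legs, its far edge 2 before the oven's front. Its inner edge is 3 mm beside the shelf and 2 mm higher. The tray stands on one landing, the bowl on the other.
- landing_right (a point): the same of the right landing.
- shelf_handle (a point): middle of the shelf's handle: a level round bar, 10 thick, 120 long along the oven's y, 92 above the counter and 50 before the oven's front face when the shelf is home. It moves with the shelf. Between the bar and the shelf's front lip is a 37 mm clear gap, open from above and below, 110 mm wide between the bar's two end posts. Same axes as the oven.
- shelf_mid (a point): middle of the place for the tray on the shelf: on the shelf's top (z = 75 above the counter), 75 behind the rear side of its front lip; moves with the shelf; 75 before the oven's front face when the shelf is at its stop. The shelf is flat, 180 wide (y), 176 long (x), without side rims; its front lip is 8 thick, 180 wide and stands 30 above it. Same axes as the oven.
- start_top (a point): centre of the top of the start button: a black round button, 28 across, in a 44 wide dark steel collar, on the oven's roof near the front edge, right of the opening; 172 above the counter when released, 10 standing out of the collar; pressed straight down.
- tray: open aluminium tray, 110 (x) x 130 (y) x 24 high, walls and floor 3 thick, about 0.35 kg, loaded with four biscuits. Origin: centre of its underside. Starts on the left or the right landing, its axes roughly along the oven's.
- biscuit0: loose domed round brown biscuit, 50 across, 24 high, lying in the tray (two by two), not fixed to it. Origin: centre of its underside.
- biscuit1: loose domed round brown biscuit, 50 across, 24 high, lying in the tray (two by two), not fixed to it. Origin: centre of its underside.
- biscuit2: loose domed round brown biscuit, 50 across, 24 high, lying in the tray (two by two), not fixed to it. Origin: centre of its underside.
- biscuit3: loose domed round brown biscuit, 50 across, 24 high, lying in the tray (two by two), not fixed to it. Origin: centre of its underside.
- bowl: small open steel bowl, 90 across, 50 high, on the landing without the tray; bystander. Origin: centre of its underside.
- shaker: glass jar with a steel cap, 60 across, 120 high, on the counter left in front of the oven; bystander. Origin: centre of its underside.
- brush: flat hand brush with a wooden handle, under 250 long and 30 high, lying on the counter right in front of the oven; bystander.
Things that resemble listed ones, but are neither listed nor needed, are in the scene too. What is shaped like the biscuit3 but white is not meant. Of the things that look like the tray, the largest one is meant.

How it is judged (in metres and radians):
On the way, in this order (a step that is already met when the one before it is completed fails the run):
1. the shelf is pulled out to its stop (value of joint shelf above 0.145 m), for 0.2 s.
2. the whole tray rests on the pulled-out shelf (value of joint shelf above 0.13 m and x of tray in the frame of shelf_mid between -0.025 and 0.045 m and y of tray in the frame of shelf_mid between -0.025 and 0.025 m and z of tray in the frame of shelf_mid between -0.004 and 0.006 m and angle between tray's own z axis and vertical below 0.05 rad and linear speed of tray below 0.02 m/s), for 0.2 s.
3. the shelf is fully home with the tray on it (value of joint shelf below 0.005 m and x of tray in the frame of shelf_mid between -0.025 and 0.045 m and y of tray in the frame of shelf_mid between -0.025 and 0.025 m and z of tray in the frame of shelf_mid between -0.004 and 0.006 m), for 0.2 s.
4. the start button is pressed while the loaded shelf is home (value of joint start above 0.004 m and value of joint shelf below 0.006 m and x of tray in the frame of shelf_mid between -0.025 and 0.045 m and y of tray in the frame of shelf_mid between -0.025 and 0.025 m and z of tray in the frame of shelf_mid between -0.004 and 0.006 m), for 0.05 s.
At the end, for the whole second after the job is handed in: The shelf is home (within 6 mm), the whole tray lies flat on it (its centre within 25 mm of the middle of the place for it, up to 45 mm towards the rear), all four biscuits lie in the tray, everything is at rest and the start button has come back up (value of joint shelf below 0.006 m and value of joint start below 0.002 m and x of tray in the frame of shelf_mid between -0.025 and 0.045 m and y of tray in the frame of shelf_mid between -0.025 and 0.025 m and z of tray in the frame of shelf_mid between -0.004 and 0.006 m and z of biscuit0 in the frame of tray between -0.005 and 0.015 m and x of biscuit0 in the frame of tray between -0.05 and 0.05 m and y of biscuit0 in the frame of tray between -0.06 and 0.06 m and z of biscuit1 in the frame of tray between -0.005 and 0.015 m and x of biscuit1 in the frame of tray between -0.05 and 0.05 m and y of biscuit1 in the frame of tray between -0.06 and 0.06 m and z of biscuit2 in the frame of tray between -0.005 and 0.015 m and x of biscuit2 in the frame of tray between -0.05 and 0.05 m and y of biscuit2 in the frame of tray between -0.06 and 0.06 m and z of biscuit3 in the frame of tray between -0.005 and 0.015 m and x of biscuit3 in the frame of tray between -0.05 and 0.05 m and y of biscuit3 in the frame of tray between -0.06 and 0.06 m and angle between tray's own z axis and vertical below 0.05 rad and linear speed of tray below 0.01 m/s); the robot touches nothing.
It fails at once if the tray is lifted or tipped (more than 20 mm off the landing, or tilted more than 0.25 rad) (z of tray in the frame of oven above 0.097 m or angle between tray's own z axis and vertical above 0.25 rad).
It fails at once if the tray falls from the landing or shelf (z of tray in the frame of oven below 0.06 m).
It fails at once if the bowl, the jar or the brush is moved by more than 30 mm (distance of any of bowl, shaker, brush from where it was at the start of the episode above 0.03 m).
It also fails if it takes over 72 s, if anything falls off the work surface, if the arm or the gripper's body presses on something with over 40 N, if the wrist force passes 120 N, or if a joint passes its speed limit or range.

## Working session

There is one attempt and no reset: what is moved stays moved. The work goes in short steps, Python scripts to look and compute and a shell command to move; the robot and the scene stay as the last step left them, time stands still between calls to the robot, and variables do not carry over. Pictures are saved under pics/ and viewed, and the job is handed in when it is done.

```bash
ls; mkdir -p pics
python3 - <<'E'
from bench import *
import cv2
print(sense())
for n in ["scene","top","wrist"]:
    s=snapshot(n); cv2.imwrite(f"pics/{n}0.png",s["frame"][:,:,::-1])
    print(n,s["intrinsics"],s["dist"],s["extrinsics"])
E
```

```text
pics
{'time': 0.0, 'joint_pos': array([-8.05247175e+01,  7.51524022e+00,  8.53313801e+01,  1.59051685e-03,
        8.72612757e+01, -4.89255910e+00]), 'qd': array([ 0.0584084 , -0.04331235,  0.0094181 , -0.02316723, -0.09411958,
        0.00366089]), 'joint_efforts': array([-3.01580156e-03, -5.69404614e+01, -5.00553131e+01, -3.37064976e-04,
        1.53300102e-02, -5.39092227e-06]), 'tool_pos': array([ 148.83125514, -580.66680435,  230.22292337]), 'tcp_rot': array([-1.79892633e+02, -1.07849380e-02,  1.43677540e+01]), 'ft_force': array([ 0.15933466, -0.12996861, -0.18036165]), 'wrist_torque': array([-0.07165043,  0.05629377, -0.00041595]), 'finger_gap': 85.30356947158073}
scene [[456.53234638   0.         325.82672653]
 [  0.         456.53234638 242.22566176]
 [  0.           0.           1.        ]] [0.02900657 0.         0.         0.         0.        ] [[ 8.47621450e-01 -3.18963201e-01  4.24028719e-01  9.94351905e+02]
 [ 5.30600309e-01  5.07890874e-01 -6.78608998e-01 -6.99380105e+02]
 [ 1.09098146e-03  8.00193312e-01  5.99741172e-01  7.52270931e+02]
 [ 0.00000000e+00  0.00000000e
[... 263 characters left out ...]
1 -1.17378418e-01  4.08340787e+02]
 [-9.99666667e-01 -2.36064462e-02 -1.04542082e-02 -3.68117927e+01]
 [-1.31502297e-02  1.17107024e-01  9.93032233e-01  1.09507329e+03]
 [ 0.00000000e+00  0.00000000e+00  0.00000000e+00  1.00000000e+00]]
wrist [[385.83342185   0.         320.8636117 ]
 [  0.         385.83342185 240.79114053]
 [  0.           0.           1.        ]] [-0.02648343  0.          0.          0.          0.        ] [[ 2.49481564e-01  9.25214091e-01  2.85898293e-01  2.21176927e+02]
 [-9.68379255e-01  2.38590707e-01  7.29115471e-02 -5.62248585e+02]
 [-7.53885209e-04 -2.95048063e-01  9.55482115e-01  3.72553618e+02]
 [ 0.00000000e+00  0.00000000e+00  0.00000000e+00  1.00000000e+00]]
```

View pics/scene0.png

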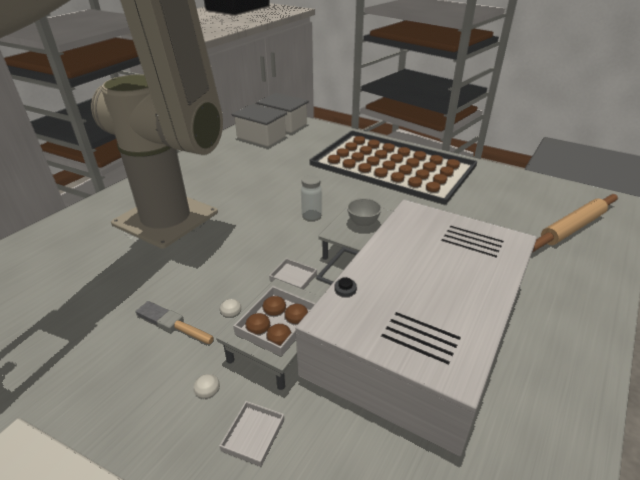

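View pics/top0.png

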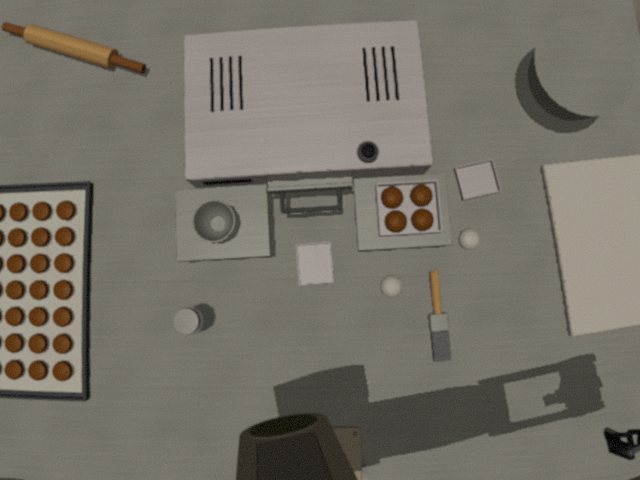

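View pics/wrist0.png

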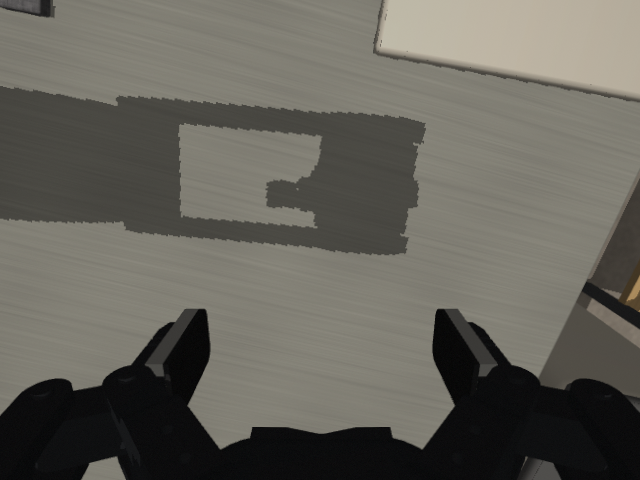

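The top view shows the loaded tray at (408,207) on the right landing, the bowl at (214,221) on the left one, the handle bar at about (312,210) and the button at (368,151).

What could be mistaken:
- **Tray:** the big one with the biscuits at (408,207), or the small empty ones at (315,263) and (477,180). I choose (408,207), the largest.
- **Biscuits:** the four brown ones in the tray, or the white ones at (469,239) and (391,286), or the baking sheet's at left. I choose the four in the tray.
- **Button:** only (368,151).

Next I'll check these in a close crop.

```bash
cat > h.py <<'E'
from bench import *
import cv2, numpy as np
def ray(s,uv):
    K=s["intrinsics"];T=np.array(s["extrinsics"])
    p=cv2.undistortPoints(np.array([[uv]],float),K,np.array(s["dist"]))[0,0]
    d=T[:3,:3]@np.array([p[0],-p[1],-1.]); return T[:3,3],d
def onz(s,uv,z):
    o,d=ray(s,uv); return o+d*(z-o[2])/d[2]
def proj(s,P):
    T=np.array(s["extrinsics"]); c=T[:3,:3].T@(np.array(P,float)-T[:3,3])
    q=cv2.projectPoints(np.array([[c[0],-c[1],-c[2]]]),np.zeros(3),np.zeros(3),s["intrinsics"],np.array(s["dist"]))[0].ravel()
    return q
def crop(s,x0,y0,x1,y1,k,name):
    c=s["frame"][y0:y1,x0:x1,::-1]; cv2.imwrite(f"pics/{name}.png",cv2.resize(c,None,fx=k,fy=k,interpolation=cv2.INTER_CUBIC))
E
python3 - <<'E'
from h import *
s=snapshot("top"); crop(s,170,130,460,300,2.75,"c_top1")
s=snapshot("scene"); crop(s,200,200,400,350,4,"c_sc1")
E
```

```text
(no output)
```

View pics/c_top1.png

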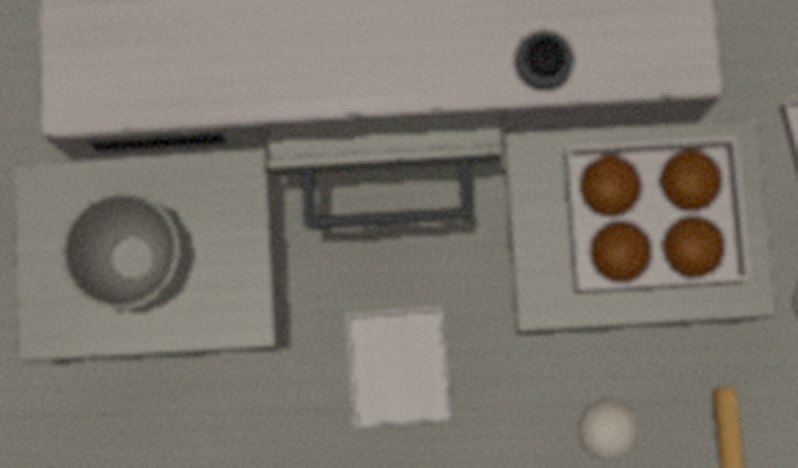

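View pics/c_sc1.png

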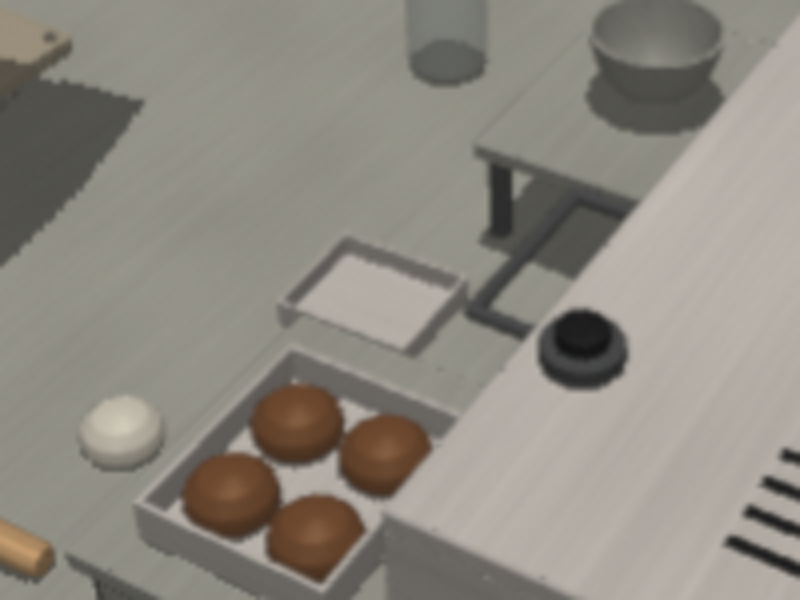

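The crops confirm the choice. The loaded tray's rim corners are at about (377,185), (437,181), (441,233) and (380,236). The bar runs from about (282,211) to (342,209). Now I'll measure them.

Run:
```python
from h import *
s=snapshot("top")
f=lambda x,y:(170+x/2.75-.3,130+y/2.75-.3)
def show(n,pts,z):
    P=np.array([onz(s,f(*p),z)[:2] for p in pts]); print(n,P.round(0).tolist())
    if len(P)==4:
        d=[np.linalg.norm(P[i]-P[(i+1)%4]) for i in range(4)]; print("  c",P.mean(0).round(1),"sides",np.round(d,0))
    return P
show("tray",[(568,150),(733,140),(745,282),(577,292)],101)
show("landR",[(508,135),(755,125),(773,316),(519,332)],77)
show("landL",[(14,168),(266,152),(275,347),(20,359)],77)
P=show("bar",[(307,225),(473,217)],92);print(P.mean(0))
P=show("roof front edge",[(42,135),(720,95)],150);e=P[0]-P[1];print(np.linalg.norm(e),P.mean(0),np.degrees(np.arctan2(-e[0],e[1])))
# button: two views
t=s; c=snapshot("scene")
o1,d1=ray(t,f(544,58)); o2,d2=ray(c,(200+582/4,200+330/4))
A=np.c_[d1,-d2]; l=np.linalg.lstsq(A,o2-o1,rcond=None)[0]; print("btn",o1+d1*l[0],o2+d2*l[1],onz(t,f(544,58),172),onz(c,(345.5,282.5),172))
P=show("lip front top",[(270,168),(500,158)],105)
show("bowl rim c",[(122,250)],127)
```

```text
tray [[626.0, -152.0], [631.0, -278.0], [522.0, -282.0], [518.0, -154.0]]
  c [ 574.4 -216.5] sides [127. 109. 127. 108.]
landR [[644.0, -108.0], [649.0, -302.0], [498.0, -308.0], [491.0, -112.0]]
  c [ 570.5 -207.6] sides [194. 150. 196. 154.]
landL [[629.0, 280.0], [636.0, 80.0], [484.0, 75.0], [478.0, 273.0]]
  c [556.7 177. ] sides [200. 152. 198. 151.]
bar [[575.0, 48.0], [578.0, -79.0]]
[576.41945966 -15.45818559]
roof front edge [[637.0, 237.0], [654.0, -259.0]]
495.77403212493715 [645.61630161 -11.11622709] 1.969216954858997
btn [ 679.06203333 -129.55889792  168.23730218] [ 681.48546405 -127.69996963  168.75914636] [ 677.96297993 -129.18237032  172.        ] [ 683.22313991 -130.8751097   172.        ]
lip front top [[617.0, 74.0], [620.0, -100.0]]
bowl rim c [[554.0, 182.0]]
```

The sizes check out: landings 386 mm apart, tray 127x109, front edge 496, oven yaw about 2°. The oven origin is at about (643,-12.5). The tray already stands at oven x≈-76, which is the x it needs on the shelf. The bar at x≈576 suggests the shelf is slightly out. I'll turn to yaw 92 first, so that tool x = oven y and tool y = oven x.

```bash
python3 -m creep '{"translation":[[0,0,0],[0,0,0],[0,0,0],[0,0,0],[0,0,0],[0,0,0],[0,0,0],[0,0,0],[0,0,0],[0,0,0]],"rotation":[[0,0,-0.136],[0,0,-0.136],[0,0,-0.136],[0,0,-0.136],[0,0,-0.136],[0,0,-0.136],[0,0,-0.136],[0,0,-0.136],[0,0,-0.136],[0,0,-0.134]],"claw":[35,35,35,35,35,35,35,35,35,35]}'; python3 -m creep '{"translation":[[0,0,0]],"rotation":[[0,0,0]],"claw":[35]}'
```

```text
time: 1.35
tool_pos: [148.9, -581.2, 231.2]
tcp_rot: [-180.0, -0.0, 92.5]
ft_force: [0.9, 0.4, -0.5]
finger_gap: 34.9
time: 1.45
tool_pos: [148.9, -581.2, 231.3]
tcp_rot: [-180.0, -0.0, 92.3]
ft_force: [-0.4, -0.0, -0.7]
finger_gap: 35.2
```

```bash
python3 -m creep '{"translation":[[37,27,0],[37,27,0],[37,27,0],[37,27,0],[37,27,0],[37,27,0],[37,27,0],[37,27,0]],"rotation":[[0,0,0],[0,0,0],[0,0,0],[0,0,0],[0,0,0],[0,0,0],[0,0,0],[0,0,0]],"claw":[35,35,35,35,35,35,35,35]}'; python3 -m creep '{"translation":[[37,27,0],[37,27,0],[37,27,0],[37,27,0],[37,27,0],[37,27,0],[37,27,0],[0,0,0],[0,0,0]],"rotation":[[0,0,0],[0,0,0],[0,0,0],[0,0,0],[0,0,0],[0,0,0],[0,0,0],[0,0,0],[0,0,0]],"claw":[35,35,35,35,35,35,35,35,35]}'
python3 - <<'E'
from h import *
s=snapshot("wrist"); cv2.imwrite("pics/w1.png",s["frame"][:,:,::-1]); print(sense()["tool_pos"],sense()["tcp_rot"])
for P in [(576,-15,92),(593,-14,92),(576,48,92),(578,-79,92)]: print(P,proj(s,P))
E
```

```text
time: 2.25
tool_pos: [354.3, -275.7, 231.6]
tcp_rot: [180.0, 0.0, 91.9]
ft_force: [0.5, -0.4, 0.7]
finger_gap: 35.2
time: 3.15
tool_pos: [532.6, -10.4, 231.0]
tcp_rot: [-180.0, 0.0, 92.1]
ft_force: [-0.1, -0.1, 0.3]
finger_gap: 34.7
[532.28729216 -11.29438453 231.05072227] [-1.79955968e+02  2.11500386e-02  9.20846711e+01]
(576, -15, 92) [378.62464633 233.96494414]
(593, -14, 92) [401.04140411 233.54070966]
(576, 48, 92) [385.86861522 149.05214721]
(578, -79, 92) [374.4846997  309.99451521]
```

View pics/w1.png

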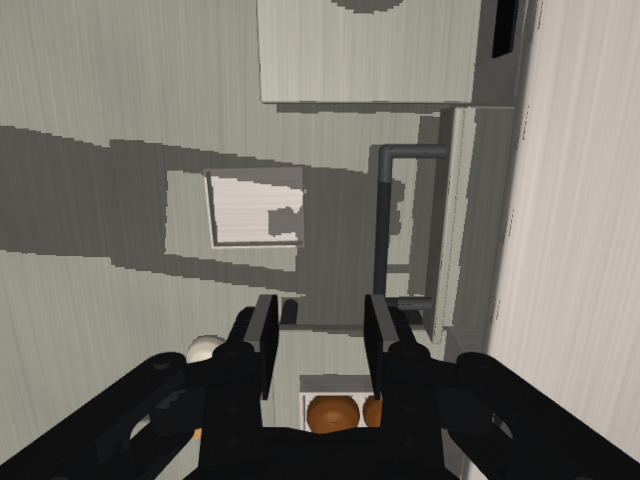

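The wrist view shows the bar from (385,150) to (380,303), with the lip at about x=450 px and the shelf deck visible behind it, so the shelf is slightly out. My top-view estimate of the bar projects within 5 px.

Run:
```python
from h import *
s=snapshot("wrist")
a,b=onz(s,(385,149),92),onz(s,(380,305),92);print(a,b,(a+b)/2,np.linalg.norm(a-b))
print(onz(s,(452,110),105),onz(s,(434,340),105))
R=sense();t=R["tool_pos"];y=np.radians(R["tcp_rot"][2]);d=(a+b)/2-t
print("tool dx,dy",d[0]*np.cos(y)+d[1]*np.sin(y),d[0]*np.sin(y)-d[1]*np.cos(y))
```

```text
[575.1583182   46.97003085  92.        ] [581.75737785 -75.48373295  92.        ] [578.45784802 -14.25685105  92.        ] 122.63144726057509
[615.31417332  74.78710666 105.        ] [624.86916726 -98.16968504 105.        ]
tool dx,dy -4.00813688901371 46.21577533240308
```

```bash
python3 -m creep '{"translation":[[-4,23,0],[0,23,0],[0,0,35],[0,0,40],[0,0,40],[0,0,25],[0,0,14],[0,0,0]],"rotation":[[0,0,0],[0,0,0],[0,0,0],[0,0,0],[0,0,0],[0,0,0],[0,0,0],[0,0,0]],"claw":[35,35,35,35,35,35,35,35]}' 30
python3 - <<'E'
from h import *
s=snapshot("wrist"); cv2.imwrite("pics/w2.png",s["frame"][:,:,::-1])
E
```

```text
time: 4.05
tool_pos: [576.8, -14.5, 75.4]
tcp_rot: [-179.8, -0.0, 92.0]
ft_force: [0.2, 0.5, 0.3]
finger_gap: 34.8
```

View pics/w2.png

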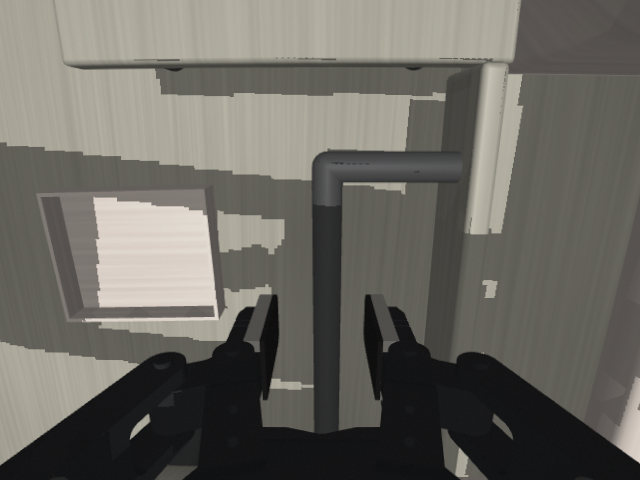

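The bar at (327,300) sits centred between the pads. I'll grip it and pull.

```bash
python3 -m creep '{"translation":[[0,0,0],[0,0,0],[0,0,0],[0,0,0],[0,-5,0],[0,-10,0],[0,-15,0],[0,-15,0],[0,-15,0],[0,-15,0]],"rotation":[[0,0,0],[0,0,0],[0,0,0],[0,0,0],[0,0,0],[0,0,0],[0,0,0],[0,0,0],[0,0,0],[0,0,0]],"claw":[4,4,4,4,4,4,4,4,4,4]}' 30
python3 -m creep '{"translation":[[0,-15,0],[0,-15,0],[0,-12,0],[0,-6,0],[0,-3,0],[0,0,0]],"rotation":[[0,0,0],[0,0,0],[0,0,0],[0,0,0],[0,0,0],[0,0,0]],"claw":[4,4,4,4,4,4]}'
```

```text
time: 5.1
tool_pos: [505.2, -16.7, 79.7]
tcp_rot: [179.7, 0.1, 92.2]
ft_force: [3.5, -2.0, 10.2]
finger_gap: 8.5
time: 5.7
tool_pos: [454.0, -18.6, 79.6]
tcp_rot: [179.8, 0.1, 92.2]
ft_force: [-1.7, -0.9, 11.7]
finger_gap: 8.6
```

```bash
python3 -m creep '{"translation":[[0,-4,0],[0,-3,0],[0,-3,0],[0,0,0]],"rotation":[[0,0,0],[0,0,0],[0,0,0],[0,0,0]],"claw":[4,4,4,4]}'; python3 -m creep '{"translation":[[0,-3,0],[0,-3,0],[0,0,0]],"rotation":[[0,0,0],[0,0,0],[0,0,0]],"claw":[4,4,4]}'
```

```text
time: 6.1
tool_pos: [445.0, -18.9, 79.7]
tcp_rot: [179.6, 0.1, 92.2]
ft_force: [3.8, -0.3, 8.1]
finger_gap: 8.3
time: 6.4
tool_pos: [444.7, -19.0, 80.1]
tcp_rot: [178.9, 0.1, 92.2]
ft_force: [39.7, 0.9, -23.4]
finger_gap: 8.5
```

At the stop: x stays at 444.7 while the force rises to 40 N. I'll relax, release and rise.

```bash
python3 -m creep '{"translation":[[0,0,0],[0,4,0],[0,0,0],[0,0,0],[0,0,0],[0,0,-40],[0,0,-50],[0,0,-40],[0,0,0]],"rotation":[[0,0,0],[0,0,0],[0,0,0],[0,0,0],[0,0,0],[0,0,0],[0,0,0],[0,0,0],[0,0,0]],"claw":[4,4,35,35,35,35,35,35,35]}'
python3 - <<'E'
from h import *
s=snapshot("wrist"); cv2.imwrite("pics/w3.png",s["frame"][:,:,::-1])
s=snapshot("top"); crop(s,170,130,460,300,2.75,"c_top2")
E
```

```text
time: 7.3
tool_pos: [443.8, -19.2, 213.8]
tcp_rot: [179.4, 0.1, 92.2]
ft_force: [0.9, 0.4, 0.6]
finger_gap: 34.9
```

View pics/w3.png

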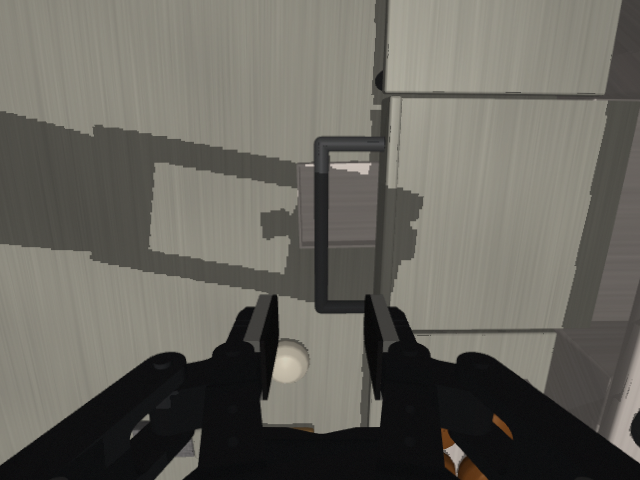

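View pics/c_top2.png

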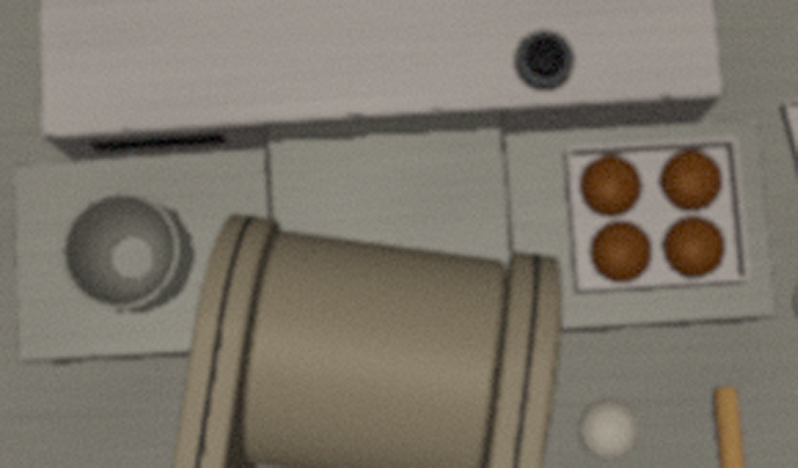

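The shelf is out: its deck is visible in front of the oven, flush between the landings, and the tray is untouched. Now to the far (right) side of the tray, fingers spread along oven x, to push it towards +y.

```bash
python3 -m creep '{"translation":[[-41,18,0],[-41,18,0],[-41,18,0],[-42,18,0],[-42,17,0],[-42,17,0],[-41,17,0],[0,0,0],[0,0,0]],"rotation":[[0,0,0],[0,0,0],[0,0,0],[0,0,0],[0,0,0],[0,0,0],[0,0,0],[0,0,0],[0,0,0]],"claw":[60,60,60,60,60,60,60,60,60]}'
python3 - <<'E'
from h import *
s=snapshot("wrist"); cv2.imwrite("pics/w4.png",s["frame"][:,:,::-1])
t=snapshot("top"); crop(t,300,130,500,280,4,"c_top3")
s=snapshot("scene"); crop(s,180,200,380,350,4,"c_sc3")
E
```

```text
time: 8.3
tool_pos: [573.2, -303.8, 203.4]
tcp_rot: [-179.7, -0.2, 92.1]
ft_force: [0.2, 0.5, 0.5]
finger_gap: 59.7
```

View pics/w4.png

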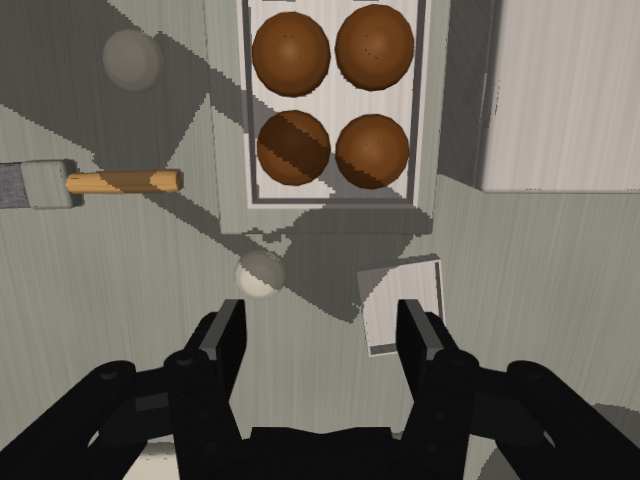

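View pics/c_sc3.png

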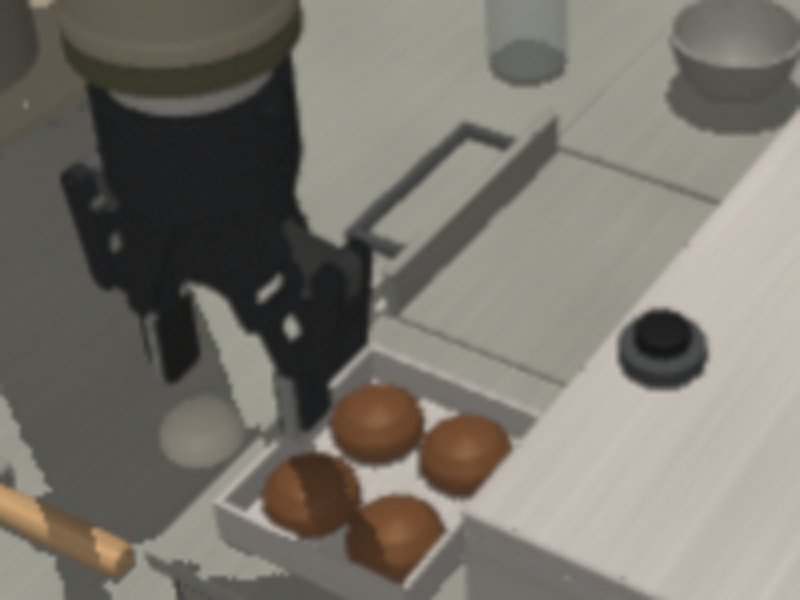

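The wrist view shows the tray's near rim corners at (246,207) and (416,207), with the white decoy biscuit at (259,273) and a small tray at (405,305) on the counter below.

Run:
```python
from h import *
s=snapshot("wrist")
a,b=onz(s,(246,207),101),onz(s,(416,206),101);print(a,b,(a+b)/2,np.linalg.norm(a-b))
c,d=onz(s,(222,234),77),onz(s,(432,234),77);print(c,d)
R=sense();t=R["tool_pos"];y=np.radians(R["tcp_rot"][2])
for P in (a,b,(a+b)/2,c,d):
    e=P-t; print("tool dx,dy",e[0]*np.cos(y)+e[1]*np.sin(y),e[0]*np.sin(y)-e[1]*np.cos(y))
```

```text
[ 523.54193786 -282.58188004  101.        ] [ 634.80746022 -277.38900478  101.        ] [ 579.17469904 -279.98544241  101.        ] 111.38663484055411
[ 500.97506419 -308.88146223   77.        ] [ 655.14930546 -302.61564536   77.        ]
tool dx,dy 21.878246958969147 -50.007222365964815
tool dx,dy 22.70776388608508 61.37632364856362
tool dx,dy 22.29300542252708 5.684550641299456
tool dx,dy -3.5169740458199463 -73.58718335856125
tool dx,dy -3.2964982956789157 80.71417283044748
```

```bash
python3 -m creep '{"translation":[[0,5,20],[0,0,40],[0,0,35],[0,0,15],[0,0,6],[0,0,0],[0,0,0]],"rotation":[[0,0,0],[0,0,0],[0,0,0],[0,0,0],[0,0,0],[0,0,0],[0,0,0]],"claw":[60,60,60,60,60,60,60]}'
python3 - <<'E'
from h import *
s=snapshot("wrist"); cv2.imwrite("pics/w5.png",s["frame"][:,:,::-1])
s=snapshot("scene"); crop(s,180,200,380,350,4,"c_sc4")
E
```

```text
time: 9.2
tool_pos: [581.0, -304.3, 93.8]
tcp_rot: [179.8, 0.1, 92.2]
ft_force: [-0.6, 0.1, 0.6]
finger_gap: 59.8
```

View pics/w5.png

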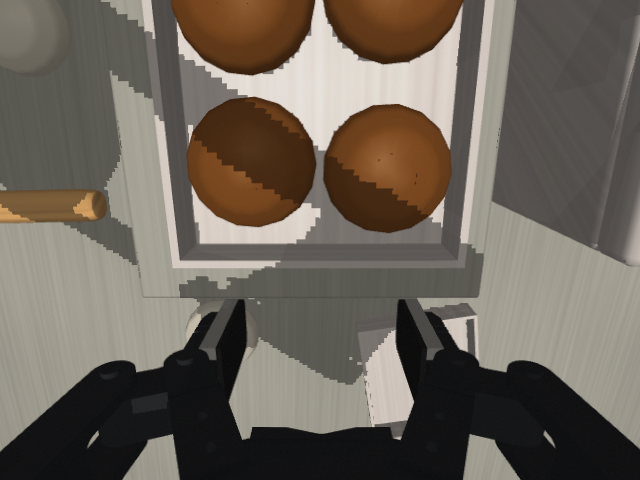

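View pics/c_sc4.png

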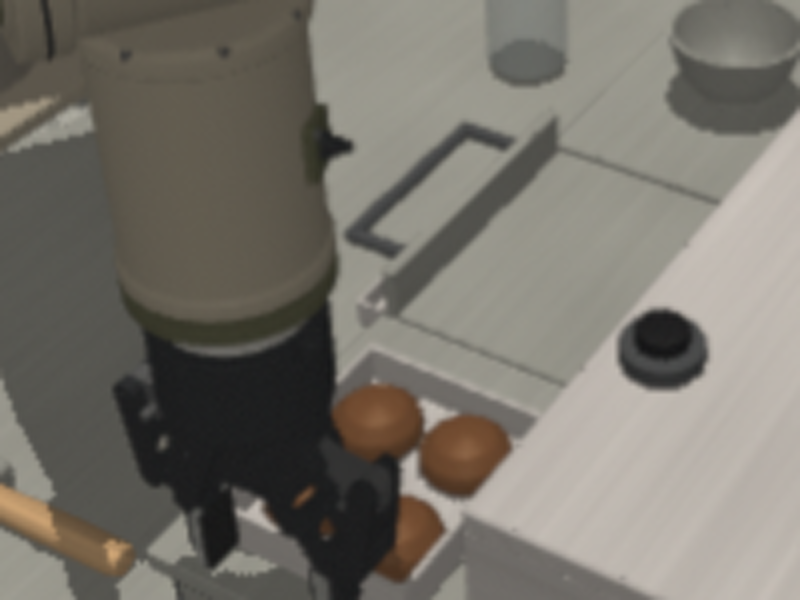

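```bash
python3 -m creep '{"translation":[[0,0,6],[0,0,5],[0,0,0],[5,0,0],[5,0,0],[8,0,0],[8,0,0],[10,0,0]],"rotation":[[0,0,0],[0,0,0],[0,0,0],[0,0,0],[0,0,0],[0,0,0],[0,0,0],[0,0,0]],"claw":[60,60,60,60,60,60,60,60]}'
python3 - <<'E'
from h import *
s=snapshot("wrist"); cv2.imwrite("pics/w6.png",s["frame"][:,:,::-1])
E
```

```text
time: 10.1
tool_pos: [578.3, -267.2, 80.4]
tcp_rot: [180.0, 0.0, 92.2]
ft_force: [-1.3, -1.8, -0.9]
finger_gap: 60.3
```

View pics/w6.png

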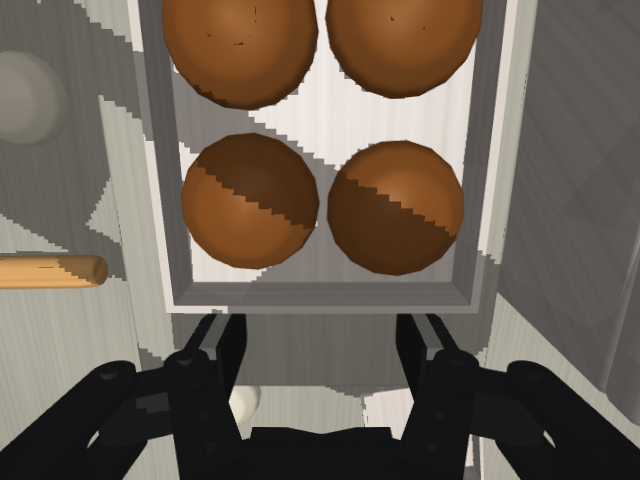

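The fingertips press against the tray's outer wall at about (230,312) and (415,312), and the tray has moved squarely. I'll keep pushing.

```bash
python3 -m creep '{"translation":[[12,0,0],[12,0,0],[12,0,0],[12,0,0],[12,0,0],[12,0,0],[12,0,0],[12,0,0],[12,0,0],[10,0,0]],"rotation":[[0,0,0],[0,0,0],[0,0,0],[0,0,0],[0,0,0],[0,0,0],[0,0,0],[0,0,0],[0,0,0],[0,0,0]],"claw":[60,60,60,60,60,60,60,60,60,60]}'
python3 - <<'E'
from h import *
s=snapshot("wrist"); cv2.imwrite("pics/w7.png",s["frame"][:,:,::-1])
s=snapshot("scene"); crop(s,180,200,380,350,4,"c_sc7")
E
```

```text
time: 11.15
tool_pos: [573.7, -148.6, 80.2]
tcp_rot: [-180.0, -0.0, 92.2]
ft_force: [-0.6, -2.6, -0.1]
finger_gap: 60.0
```

View pics/w7.png

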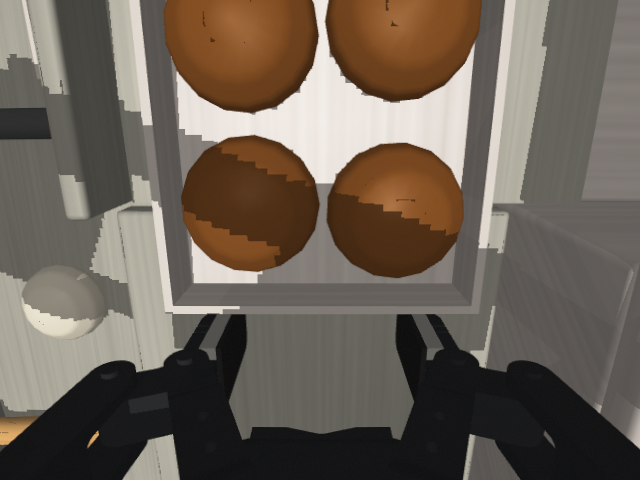

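View pics/c_sc7.png

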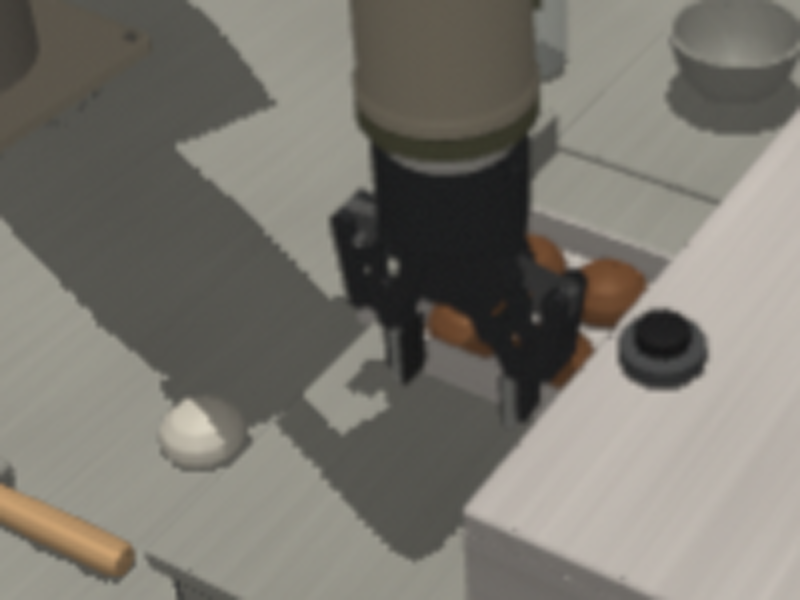

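The tray goes straight, with its middle now crossing the landing edge. About 57 mm is left.

```bash
python3 -m creep '{"translation":[[10,0,0],[10,0,0],[10,0,0],[9,0,0],[7,0,0],[5,0,0],[3,0,0],[2,0,0],[0,0,0]],"rotation":[[0,0,0],[0,0,0],[0,0,0],[0,0,0],[0,0,0],[0,0,0],[0,0,0],[0,0,0],[0,0,0]],"claw":[60,60,60,60,60,60,60,60,60]}'
python3 - <<'E'
from h import *
s=snapshot("wrist"); cv2.imwrite("pics/w8.png",s["frame"][:,:,::-1])
E
```

```text
time: 12.15
tool_pos: [571.8, -93.5, 80.4]
tcp_rot: [180.0, -0.0, 92.2]
ft_force: [0.1, 0.7, -0.3]
finger_gap: 60.0
```

View pics/w8.png

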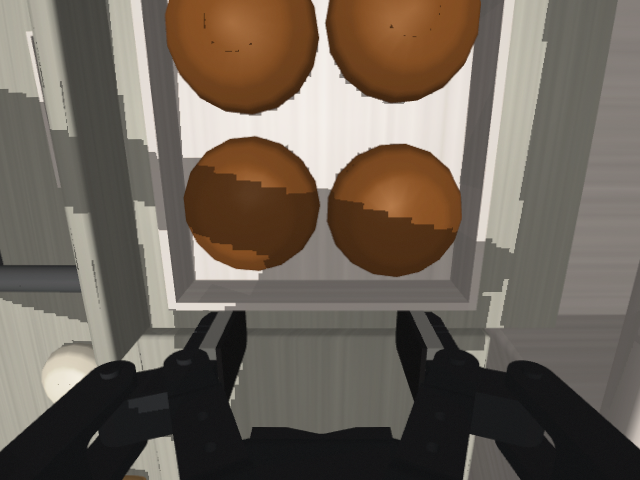

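The tray is fully past the landing edge, with its rim at y≈308 px against the edge at y≈328. I'll back off, rise and measure.

```bash
python3 -m creep '{"translation":[[-12,0,0],[-12,0,0],[0,0,-40],[0,0,-50],[0,0,-40],[-40,0,0],[-40,0,0],[0,0,0]],"rotation":[[0,0,0],[0,0,0],[0,0,0],[0,0,0],[0,0,0],[0,0,0],[0,0,0],[0,0,0]],"claw":[60,60,60,60,60,60,60,60]}'
python3 - <<'E'
from h import *
s=snapshot("wrist"); cv2.imwrite("pics/w9.png",s["frame"][:,:,::-1])
s=snapshot("top"); crop(s,200,130,400,280,4,"c_top9")
E
```

```text
time: 13.0
tool_pos: [575.3, -203.4, 210.9]
tcp_rot: [180.0, 0.1, 91.9]
ft_force: [-1.0, -0.1, 0.1]
finger_gap: 59.9
```

View pics/w9.png

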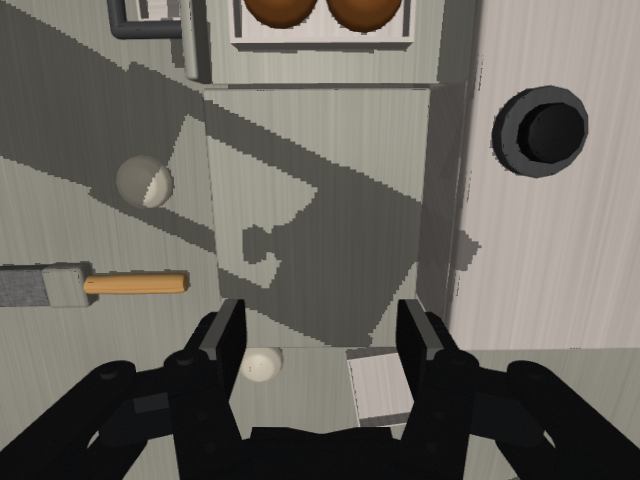

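View pics/c_top9.png

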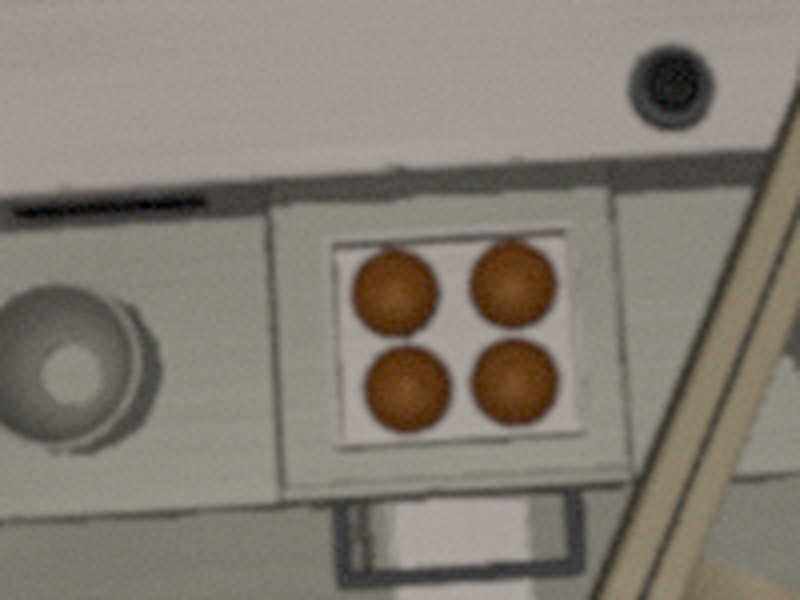

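The top crop shows the tray squarely on the shelf. Rim corners are at (330,240), (567,228), (583,433) and (340,450), between the shelf edges.

Run:
```python
from h import *
s=snapshot("top")
f=lambda x,y:(200+x/4-.4,130+y/4-.4)
P=np.array([onz(s,f(*p),99) for p in [(330,240),(567,228),(583,433),(340,450)]])[:,:2];print(P.round(0).tolist(),P.mean(0))
L=np.array([onz(s,f(*p),76) for p in [(272,200),(283,490),(610,185),(630,480)]])[:,:2];print(L.round(0).tolist())
b=np.array([onz(s,f(*p),92) for p in [(345,580),(578,568)]])[:,:2];print("bar",b,b.mean(0))
th=np.radians(2);o=b.mean(0)+200*np.array([np.cos(th),np.sin(th)]);e=P.mean(0)-o
print("tray in oven",e@[np.cos(th),np.sin(th)],e@[-np.sin(th),np.cos(th)])
e=L.mean(0)-o;print("shelf edges mid y",e@[-np.sin(th),np.cos(th)])
print(onz(s,(437,285),20)) 
w=snapshot("wrist"); a=[onz(w,(235,43),99)[:2],onz(w,(412,45),99)[:2],onz(w,(205,86),77)[:2],onz(w,(436,86),77)[:2],onz(w,(555,132),172)]; print(a)
```

```text
[[620.0, 45.0], [623.0, -79.0], [516.0, -84.0], [510.0, 41.0]] [567.19675682 -19.22346567]
[[648.0, 78.0], [492.0, 73.0], [651.0, -104.0], [493.0, -109.0]]
bar [[443.11068872  40.20291668]
 [446.56901963 -79.87411288]] [444.83985418 -19.8355981 ]
tray in oven -77.69627076878007 -3.658434779863336
shelf edges mid y 0.022507331387394504
[ 414.44525273 -287.71213177   20.        ]
[array([518.88567368, -79.77379819]), array([624.63783053, -76.86629219]), array([ 493.58808146, -102.93124264]), array([647.8223902 , -97.11455506]), array([ 678.38622524, -123.09562896,  172.        ])]
```

The tray is at oven (-78,-4) against a target of (-75,0), well inside tolerance, and the shelf's mid y checks out at 0. Now in front of the bar with shut fingers, to push the shelf home.

```bash
python3 -m creep '{"translation":[[32,-28,0],[32,-28,0],[32,-28,0],[31,-28,0],[31,-28,0],[31,-28,0],[0,0,0],[0,0,0]],"rotation":[[0,0,0],[0,0,0],[0,0,0],[0,0,0],[0,0,0],[0,0,0],[0,0,0],[0,0,0]],"claw":[0,0,0,0,0,0,0,0]}' 
python3 -m creep '{"translation":[[0,0,35],[0,0,40],[0,0,35],[0,0,20],[0,0,3],[0,0,0]],"rotation":[[0,0,0],[0,0,0],[0,0,0],[0,0,0],[0,0,0],[0,0,0]],"claw":[0,0,0,0,0,0]}'
python3 - <<'E'
from h import *
s=snapshot("wrist"); cv2.imwrite("pics/w10.png",s["frame"][:,:,::-1])
E
```

```text
time: 14.0
tool_pos: [400.4, -14.2, 210.6]
tcp_rot: [179.9, 0.0, 92.3]
ft_force: [-0.2, -0.4, 0.8]
finger_gap: -0.1
time: 14.6
tool_pos: [400.7, -15.5, 77.2]
tcp_rot: [-179.9, -0.0, 92.2]
ft_force: [0.7, 0.3, 0.4]
finger_gap: -0.1
```

View pics/w10.png

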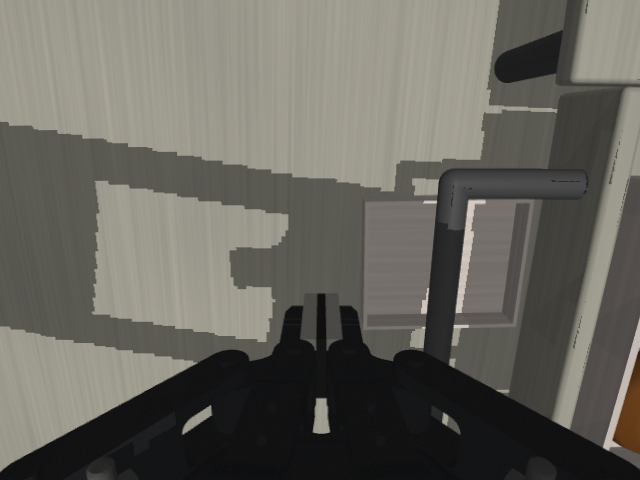

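The bar at (440,300) lies ahead of the shut fingers. Pushing slowly.

```bash
python3 -m creep '{"translation":[[0,6,0],[0,6,0],[0,5,0],[0,5,0],[0,5,0],[0,7,0],[0,10,0],[0,10,0],[0,10,0],[0,10,0]],"rotation":[[0,0,0],[0,0,0],[0,0,0],[0,0,0],[0,0,0],[0,0,0],[0,0,0],[0,0,0],[0,0,0],[0,0,0]],"claw":[0,0,0,0,0,0,0,0,0,0]}'
python3 - <<'E'
from h import *
s=snapshot("wrist"); cv2.imwrite("pics/w11.png",s["frame"][:,:,::-1])
E
```

```text
time: 15.65
tool_pos: [475.2, -12.4, 77.1]
tcp_rot: [-180.0, -0.0, 92.2]
ft_force: [-2.4, -0.2, 0.3]
finger_gap: -0.0
```

View pics/w11.png

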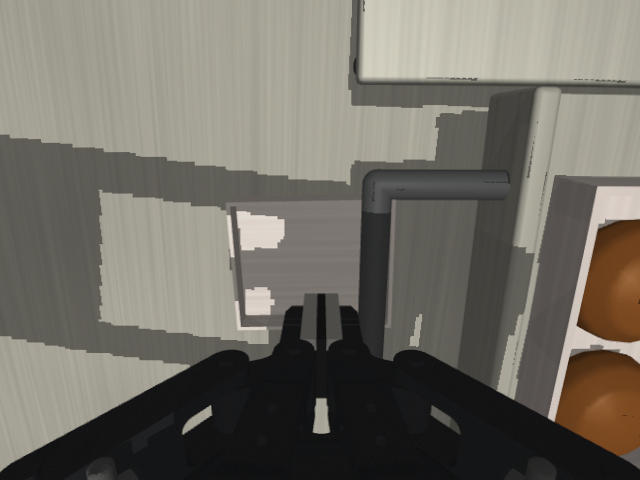

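Contact (-2.4 N). The bar is at x≈374 px, about 20 mm ahead of the TCP, and the tray rides along. About 99 mm is left.

```bash
python3 -m creep '{"translation":[[0,10,0],[0,10,0],[0,10,0],[0,10,0],[0,10,0],[0,10,0],[0,10,0],[0,8,0],[0,6,0],[0,4,0]],"rotation":[[0,0,0],[0,0,0],[0,0,0],[0,0,0],[0,0,0],[0,0,0],[0,0,0],[0,0,0],[0,0,0],[0,0,0]],"claw":[0,0,0,0,0,0,0,0,0,0]}'; python3 -m creep '{"translation":[[0,3,0],[0,3,0],[0,2,0],[0,0,0]],"rotation":[[0,0,0],[0,0,0],[0,0,0],[0,0,0]],"claw":[0,0,0,0]}'
```

```text
time: 16.7
tool_pos: [563.1, -9.1, 77.3]
tcp_rot: [180.0, 0.0, 92.2]
ft_force: [-2.8, 0.1, 0.4]
finger_gap: 0.3
time: 17.1
tool_pos: [570.9, -8.8, 77.5]
tcp_rot: [180.0, 0.0, 92.2]
ft_force: [-0.4, -0.3, -0.2]
finger_gap: 0.4
```

```bash
python3 -m creep '{"translation":[[0,2,0],[0,2,0],[0,0,0]],"rotation":[[0,0,0],[0,0,0],[0,0,0]],"claw":[0,0,0]}'; python3 -m creep '{"translation":[[0,2,0],[0,2,0],[0,0,0]],"rotation":[[0,0,0],[0,0,0],[0,0,0]],"claw":[0,0,0]}'
```

```text
time: 17.4
tool_pos: [574.9, -8.7, 77.5]
tcp_rot: [180.0, 0.0, 92.2]
ft_force: [-0.9, 0.5, 0.8]
finger_gap: -0.2
time: 17.7
tool_pos: [576.5, -8.6, 77.2]
tcp_rot: [-179.7, -0.0, 92.2]
ft_force: [-14.6, -0.3, 10.1]
finger_gap: 0.0
```

It stops at 576.5 with the force rising to 15 N, so the shelf is home. One small extra push, then I'll back off, rise and check.

```bash
python3 -m creep '{"translation":[[0,1,0],[0,0,0],[0,0,0],[0,-10,0],[0,-20,0],[0,-20,0],[0,0,-40],[0,0,-50],[0,0,-40],[0,0,0]],"rotation":[[0,0,0],[0,0,0],[0,0,0],[0,0,0],[0,0,0],[0,0,0],[0,0,0],[0,0,0],[0,0,0],[0,0,0]],"claw":[0,0,0,0,0,0,0,0,0,0]}'
python3 - <<'E'
from h import *
s=snapshot("wrist"); cv2.imwrite("pics/w12.png",s["frame"][:,:,::-1])
s=snapshot("top"); crop(s,200,130,400,280,4,"c_top12")
E
```

```text
time: 18.7
tool_pos: [533.7, -10.8, 215.3]
tcp_rot: [179.2, 0.1, 92.2]
ft_force: [0.5, -0.7, -0.8]
finger_gap: -0.2
```

View pics/w12.png

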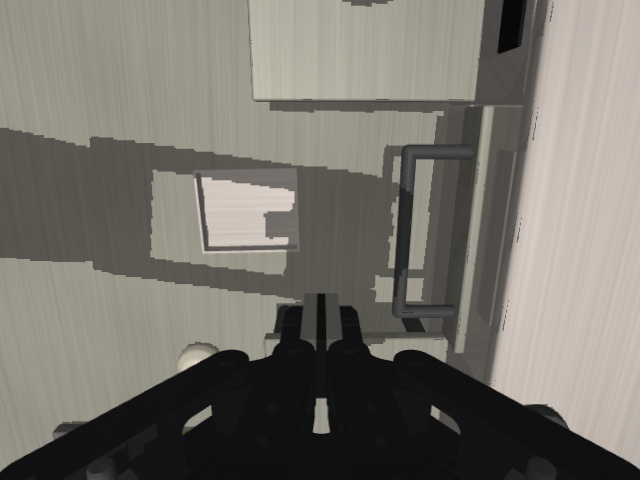

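View pics/c_top12.png

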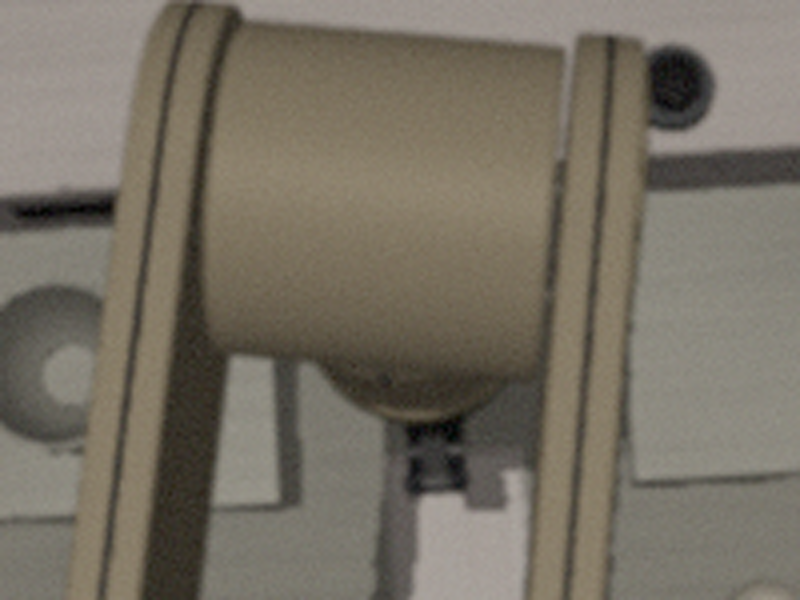

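Run:
```python
from h import *
s=snapshot("wrist")
a,b=onz(s,(409,152),92),onz(s,(398,310),92);m=(a+b)/2;print(m,np.linalg.norm(a-b))
th=np.radians(2);u=np.array([np.cos(th),np.sin(th)])
print("travel from stop",(m[:2]-[444.8,-19.8])@u)
r=onz(s,(543,20),150),onz(s,(500,400),150);print(r)
R=sense();t=R["tool_pos"];y=np.radians(R["tcp_rot"][2])
for P in ([678,-126,172],[679,-129,172],[681.5,-129.5,172]):
    d=np.array(P)-t;print("btn tool dx,dy,dz",d[0]*np.cos(y)+d[1]*np.sin(y),d[0]*np.sin(y)-d[1]*np.cos(y),-d[2])
```

```text
[588.58787657  -9.71814161  92.        ] 115.39926789171143
travel from stop 144.05213666127025
(array([630.43238199, 115.51932577, 150.        ]), array([647.86640516, -98.99842184, 150.        ]))
btn tool dx,dy,dz -121.21877546630539 143.8454257622382 35.18571019510725
btn tool dx,dy,dz -124.25460186650002 144.73072687930593 35.18571019510725
btn tool dx,dy,dz -124.84922164463045 147.20992580626927 35.18571019510725
```

The bar measures 144±3 mm from its stop position, against 150 expected. That is too coarse to be sure, so I'll move over to the button, which clears the view, and measure the shelf again.

```bash
python3 -m creep '{"translation":[[-25,29,0],[-25,29,0],[-25,29,0],[-25,29,0],[-24,29,0],[0,0,0],[0,0,0]],"rotation":[[0,0,0],[0,0,0],[0,0,0],[0,0,0],[0,0,0],[0,0,0],[0,0,0]],"claw":[0,0,0,0,0,0,0]}'
python3 - <<'E'
from h import *
s=snapshot("wrist"); cv2.imwrite("pics/w13.png",s["frame"][:,:,::-1])
s=snapshot("top"); crop(s,200,130,400,280,4,"c_top13")
s=snapshot("scene"); crop(s,240,200,440,350,4,"c_sc13")
E
```

```text
time: 19.55
tool_pos: [678.1, -129.0, 203.5]
tcp_rot: [-179.7, -0.1, 92.1]
ft_force: [-0.4, 0.3, -0.6]
finger_gap: 0.1
```

View pics/w13.png

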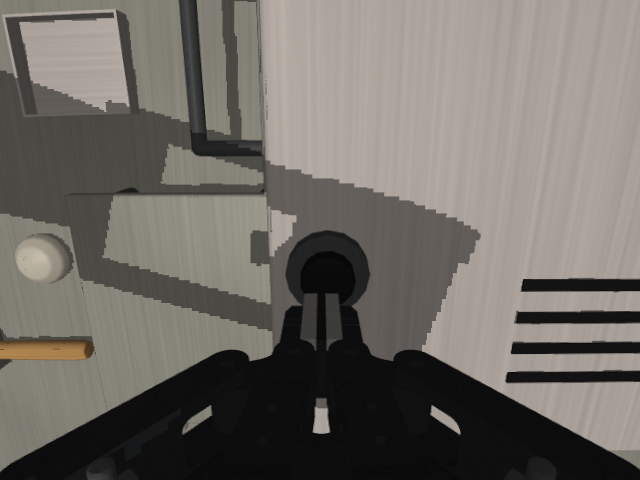

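View pics/c_top13.png

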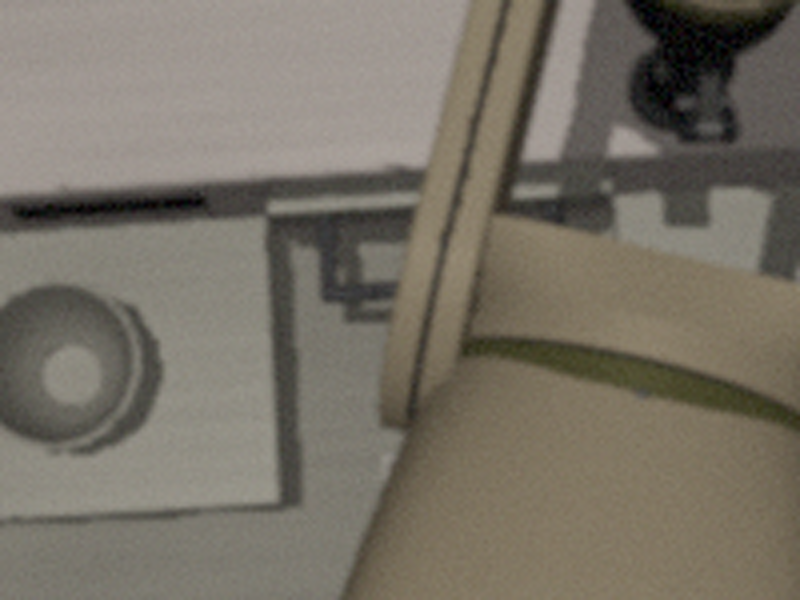

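View pics/c_sc13.png

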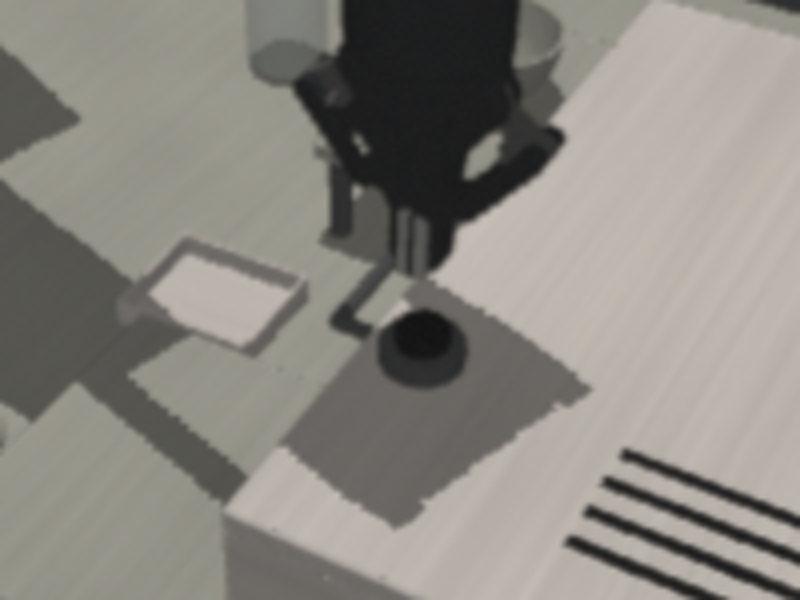

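The top crop puts the bar's left end at (330,292), the same corner that was at (345,580) when at the stop. The wrist view shows the button centred at about (328,278) px.

Run:
```python
from h import *
s=snapshot("top")
f=lambda x,y:(200+x/4-.4,130+y/4-.4)
th=np.radians(2);u=np.array([np.cos(th),np.sin(th)])
a=onz(s,f(345,580),92)[:2]
for p in [(330,292),(375,290)]:
    b=onz(s,f(*p),92)[:2]; print(b,(b-a)@u)
# lip top front edge vs landing
print(onz(s,f(270,214),105), onz(s,f(415,207),105), onz(s,f(268,202),105))
w=snapshot("wrist")
print("bar wrist",onz(w,(190,60),92),onz(w,(200,146),92),"btn",onz(w,(328,278),172))
i=w["frame"][225:320,270:390].astype(int).sum(2)
m=(i<90).astype(np.uint8); 
print(onz(w,(328,271),162), sense()["tool_pos"])
crop(s,255,165,335,215,10,"bar10")
```

```text
[593.78647849  45.84684542] 150.78097242118272
[594.24630809  22.21793946] 150.41588497793015
[633.4635512   75.58713592 105.        ] [ 6.35151990e+02 -4.02496498e-02  1.05000000e+02] [639.88773889  76.58589781 105.        ]
bar wrist [593.03310882 -19.22566168  92.        ] [596.8054199  -70.84311043  92.        ] btn [ 681.48510458 -126.77372059  172.        ]
[ 681.67090512 -127.0095078   162.        ] [ 678.72328839 -127.94688113  207.81056045]
```

View pics/bar10.png

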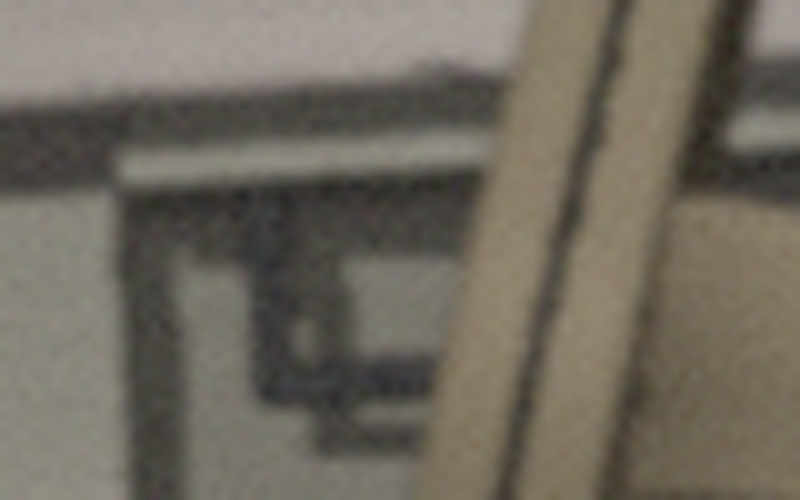

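The top view gives 150.6 mm of travel, so the shelf is home. The button estimates average (680.5,-128). I'll go down close to the button, let it settle, then press in small steps.

```bash
python3 -m creep '{"translation":[[0,2,10],[0,0,12],[0,0,6],[0,0,0],[0,0,0]],"rotation":[[0,0,0],[0,0,0],[0,0,0],[0,0,0],[0,0,0]],"claw":[0,0,0,0,0]}'
```

```text
time: 20.3
tool_pos: [680.8, -128.6, 178.8]
tcp_rot: [-180.0, -0.0, 92.2]
ft_force: [0.2, 0.5, -0.4]
finger_gap: -0.3
```

```bash
python3 -m creep '{"translation":[[0,0,3],[0,0,3],[0,0,2],[0,0,2],[0,0,0]],"rotation":[[0,0,0],[0,0,0],[0,0,0],[0,0,0],[0,0,0]],"claw":[0,0,0,0,0]}'
```

```text
time: 20.8
tool_pos: [681.3, -128.7, 169.4]
tcp_rot: [180.0, 0.0, 92.2]
ft_force: [-0.1, 0.2, 2.6]
finger_gap: 0.2
```

Contact, and the spring force is rising as it should (2.6 N ≈ 3 mm down). A bit further.

```bash
python3 -m creep '{"translation":[[0,0,1.5],[0,0,1],[0,0,0],[0,0,0]],"rotation":[[0,0,0],[0,0,0],[0,0,0],[0,0,0]],"claw":[0,0,0,0]}'
```

```text
time: 21.2
tool_pos: [681.3, -128.8, 167.1]
tcp_rot: [180.0, 0.0, 92.2]
ft_force: [-0.4, -0.3, 3.8]
finger_gap: 0.1
```

```bash
python3 -m creep '{"translation":[[0,0,1],[0,0,0.5],[0,0,0],[0,0,0]],"rotation":[[0,0,0],[0,0,0],[0,0,0],[0,0,0]],"claw":[0,0,0,0]}'
```

```text
time: 21.6
tool_pos: [681.3, -128.7, 166.1]
tcp_rot: [180.0, 0.0, 92.2]
ft_force: [-2.5, 0.0, 7.7]
finger_gap: -0.1
```

The button is fully down: 6 mm, with the force going past the 5 N spring. Now up, away and a last look.

```bash
python3 -m creep '{"translation":[[0,0,-5],[0,0,-20],[0,0,-20],[29,-45,0],[29,-41,0],[29,-41,0],[29,-41,0],[0,-41,0],[0,-41,0],[0,-30,0]],"rotation":[[0,0,0],[0,0,0],[0,0,0],[0,0,0],[0,0,0],[0,0,0],[0,0,0],[0,0,0],[0,0,0],[0,0,0]],"claw":[0,0,0,0,0,0,0,0,0,0]}'
python3 -m creep '{"translation":[[0,0,0],[0,0,0],[0,0,0],[0,0,0],[0,0,0],[0,0,0]],"rotation":[[0.14,0,0],[0.14,0,0],[0.14,0,0],[0.14,0,0],[0.14,0,0],[0,0,0]],"claw":[0,0,0,0,0,0]}'
python3 - <<'E'
from h import *
s=snapshot("wrist"); cv2.imwrite("pics/w14.png",s["frame"][:,:,::-1])
s=snapshot("top"); cv2.imwrite("pics/top14.png",s["frame"][:,:,::-1])
E
```

```text
time: 22.6
tool_pos: [398.1, -25.1, 209.4]
tcp_rot: [-179.9, -0.0, 92.2]
ft_force: [-0.5, 0.4, 1.0]
finger_gap: 0.0
time: 23.2
tool_pos: [398.6, -25.2, 203.7]
tcp_rot: [-138.8, -0.1, 92.2]
ft_force: [-0.8, -0.1, -1.8]
finger_gap: -0.1
```

View pics/w14.png

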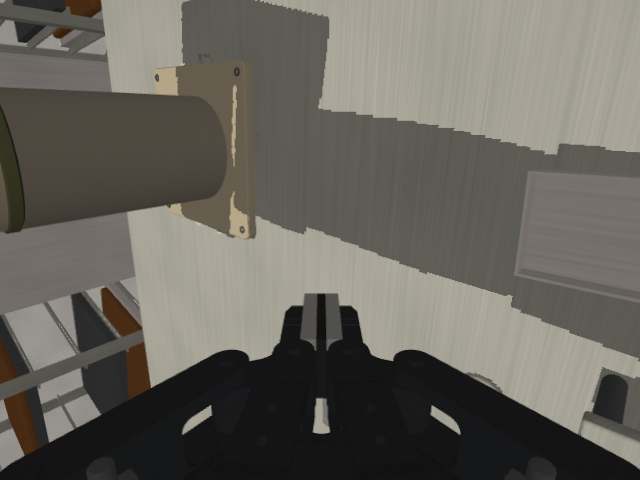

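View pics/top14.png

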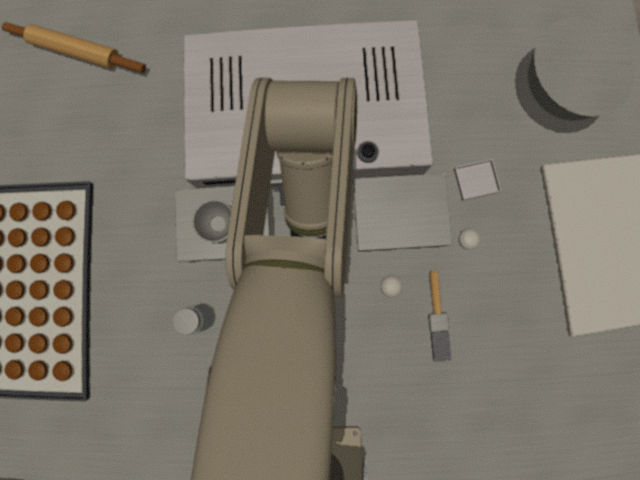

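I tilted the wrong way: the wrist sees the base. The top view shows the bowl (214,221), jar (188,321) and brush (440,316) unmoved. Tilting the other way, to look into the oven.

```bash
python3 -m creep '{"translation":[[0,0,0],[0,0,0],[0,0,0],[0,0,0],[0,0,0],[0,0,0],[0,0,0],[0,0,0],[0,0,0],[0,0,0]],"rotation":[[-0.14,0,0],[-0.14,0,0],[-0.14,0,0],[-0.14,0,0],[-0.14,0,0],[-0.14,0,0],[-0.14,0,0],[-0.14,0,0],[-0.14,0,0],[0,0,0]],"claw":[0,0,0,0,0,0,0,0,0,0]}'
python3 - <<'E'
from h import *
s=snapshot("wrist"); cv2.imwrite("pics/w15.png",s["frame"][:,:,::-1]); print(s["extrinsics"][:3,3])
E
```

```text
time: 24.3
tool_pos: [447.2, -33.0, 205.3]
tcp_rot: [150.9, -0.5, 92.3]
ft_force: [-1.4, -0.3, -0.4]
finger_gap: 0.1
[374.31558756  38.37276402 330.23644944]
```

View pics/w15.png

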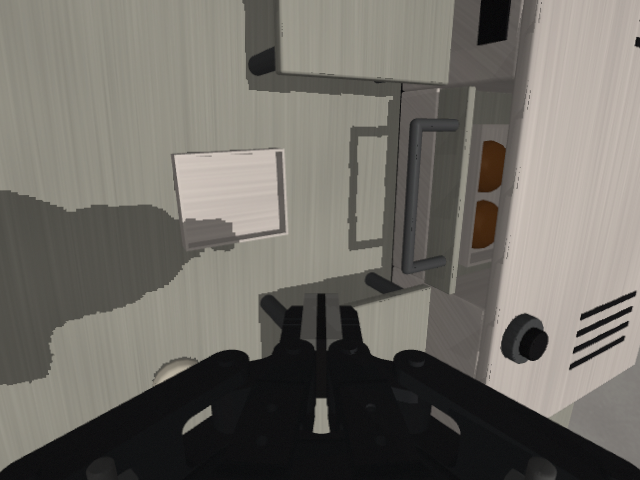

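The shelf is home, the tray stands behind the lip with its front wall at x≈472 px, and the front two biscuits at (490,166) and (484,225) are in it. The button is up. One number check on the tray front and lip.

Run:
```python
from h import *
s=snapshot("wrist"); th=np.radians(2);u=np.array([np.cos(th),np.sin(th)]);v=np.array([-u[1],u[0]]);o=np.array([444.8,-19.8])+200*u
for n,p,z in [("rim fl",(478,124),99),("rim fr",(468,266),99),("lip top rear l",(474,87),105),("lip top rear r",(456,292),105)]:
    P=onz(s,p,z)[:2]-o; print(n,P@u,P@v)
R=sense(); print(R["time"],R["ft_force"],np.abs(R["qd"]).max())
crop(s,430,70,540,310,2.5,"c15")
```

```text
rim fl 12.019089743425415 63.377548660007946
rim fr 19.974541054202568 -66.01221496933499
lip top rear l -4.4738150771368606 91.53412646238729
lip top rear r 0.24771531978837621 -86.24147899244156
24.4 [-0.62874796  0.93316059  0.10815297] 2.137071245674617
```

View pics/c15.png

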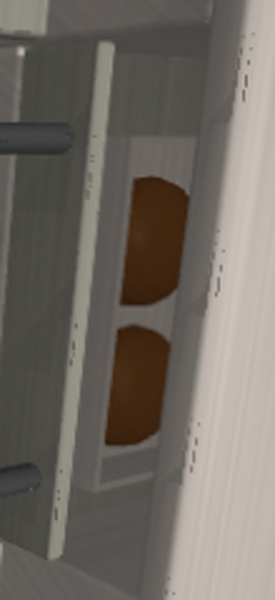

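The tray's front rim is about 18 mm behind the lip, so its centre is about 2 mm from the middle, with y≈-1. The button is up and the robot is clear.

```bash
python3 -m creep '{"translation":[[0,0,0],[0,0,0]],"rotation":[[0,0,0],[0,0,0]],"claw":[0,0]}'; python3 -c "
from bench import *
print(hand_in())"
```

```text
time: 24.6
tool_pos: [447.6, -32.3, 209.8]
tcp_rot: [150.9, -0.4, 92.4]
ft_force: [-0.9, -0.4, -0.5]
finger_gap: -0.1
the job is handed in; nothing more can be done
None
```

I finished the whole job and handed it in at 24.6 s. The hand-in gives no verdict, so this rests on my own checks.

- **What I did:** I gripped the handle and pulled the shelf to its stop. Then I pushed the tray with both fingers from the right landing onto the shelf, pushed the shelf home with shut fingers, and pressed the button fully down (7.7 N at the bottom).
- **Tray:** it sits about 2 mm from the middle of its place, with y within 4 mm.
- **Biscuits:** all four were seen in the tray before the shelf went in. Only the front two are visible now that it is home.
- **Button, bowl, jar and brush:** the button is back up, and the other three look unmoved in the last top view.
- **Checks that disagreed:** the first wrist view put the shelf's travel at only 144 mm. The top view gave 150.6 mm and the lip measured flush with the oven front, so I took the shelf as home. I also tilted the wrong way once for the last look; the arm was clear of everything, so nothing was touched.

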